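# Push a carton of spares home between two bay dividers

### The job

Push the loose carton on the bench endways between the two sheet-steel dividers of the empty bay, until it is fully home against the back of the bay. Only push it along the bench with the fingers: do not lift or tip it, and leave the stock in the other bays and everything else on the bench where it is.

Things in the scene. Friction and masses are not known exactly. Their poses are not given: they have to be found in the camera images.
- carton: The carton to push: brown cardboard box with a paper tape strip on top, 130 mm long (its x axis) x 94 wide (y) x 40 high (z), 0.3 to 0.65 kg, sliding on the bench under a push of 1.5 to 5 N (15 N if it rubs a divider); too wide for most grippers. It starts askew on the bench between the robot and the row of bays. Origin: centre of its underside, z up. Either end may go in first.
- bay_empty: The empty bay, left, middle or right of a row of three alike: two fixed upright dividers of 3 mm grey sheet steel, 100 mm apart inside (3 mm to spare each side of the carton), open above and in front (towards the robot), the bare bench as floor. Origin: on the bench, midway between the dividers' front edges. x axis straight into the bay, y across the gap, z up.
- bay_home (a point): Point on the bench where the carton's centre lies when home, 59 mm in from the mouth. The back plate's inner face is 124 mm in, so the home carton's near end sticks out 6 mm in front of the dividers. The dividers' front edges are rounded and 46 mm high; they rise to 62 mm at the back, and the back plate with its card to 83 mm.
- bay_a: A stocked bay of the same shape, beside the empty one or the other stocked one (centres 112 mm apart in the row); same frame as the empty bay. Fixed.
- bay_b: The other stocked bay of the same shape; same frame. Fixed.
- stock_carton: Stock, to be left alone: a carton like the one to push, already home in a stocked bay. Origin: centre of its underside.
- stock_case: Stock, to be left alone: a black plastic case 128 x 90 x 31 mm in a stocked bay. Origin: centre of its underside.
- nozzle: Bystander: reddish-brown ceramic gas nozzle, 25 mm diameter, 48 mm tall, standing beside the left (+y) end of the row of bays. Origin: centre of its foot.
- tape: Bystander: roll of white tape lying flat, 76 mm diameter, 19 mm high, beside the right (-y) end of the row. Origin: centre of its underside.
- tub: Bystander: grey tub with white cap, standing, 57 mm diameter, 86 mm tall, on the left of the bench. Origin: centre of its foot.
- brush: Bystander: wire brush with wooden handle, 255 mm long, 27 mm high, lying on the left of the bench. Origin: on the bench near its middle; x axis along it.
- chipping_hammer: Bystander: welder's chipping hammer, 210 mm long, head 135 mm across, 22 mm high, lying on the right of the bench. Origin: on the bench, 70 mm from the head along the shaft; x axis towards the head.
- weld_gauge: Bystander: flat steel weld gauge, 75 x 48 x 8 mm, lying on the right of the bench. Origin: centre of its underside.
There are look-alikes about, which are no part of the job. Leave any red look-alike of the carton alone. What is shaped like the bay_empty but red is not meant.

How it is judged:
On the way:
1. the carton's leading end is between the dividers of the empty bay, flat on the bench (x of carton in the frame of bay_empty above -0.045 m and y of carton in the frame of bay_empty between -0.008 and 0.008 m and angle between the x axis of carton and the x axis of bay_empty, either way round below 0.2 rad).
At the end, for the whole second after the job is handed in: The carton lies flat and at rest between the dividers of the empty bay, its leading end within 6 mm of the back plate (x of carton in the frame of bay_empty between 0.053 and 0.063 m and y of carton in the frame of bay_empty between -0.006 and 0.006 m and height (world z) of carton below 0.005 m and angle between carton's own z axis and vertical below 0.05 rad and angle between the x axis of carton and the x axis of bay_empty, either way round below 0.07 rad and linear speed of carton below 0.01 m/s); the robot touches nothing.
It fails at once if the carton was lifted more than 10 mm or tipped more than 11 degrees (height (world z) of carton above 0.01 m or angle between carton's own z axis and vertical above 0.2 rad).
It fails at once if stock in the other bays was shifted more than 12 mm (distance of any of stock_carton, stock_case from where it was at the start of the episode above 0.012 m).
It fails at once if something else on the bench was moved more than 15 mm or knocked over (distance of any of nozzle, tape, tub, brush, chipping_hammer, weld_gauge from where it was at the start of the episode above 0.015 m or angle between any of nozzle, tub's own z axis and vertical above 0.4 rad).
It also fails if it takes over 64 s, if anything falls off the work surface, if the arm or the gripper's body presses on something with over 40 N, if the wrist force passes 120 N, or if a joint passes its speed limit or range.

### The arm

A 7-joint arm with a two-finger parallel gripper is mounted at the origin on the work surface. World frame = base frame: x ahead of the robot, y to its left, z up, the work surface at z = 0. Lengths are in m, angles in rad, forces in N, time in s.
With the tool pointing down it reaches from about 0.4 to 0.85 m from the base axis. Payload 10.4 kg.
Tool frame: the origin (TCP) lies at the very end of the fingers, on their centre line; the grasp point (between the pads) lies 19 mm behind it; z points along the fingers, y is the direction in which the jaws open and shut (so a half turn about z gives the same grasp; the last joint's range is limited). The gripper opens to 85 mm and grips with 20 to 120 N. Pads are 22 mm wide; open, the fingers measure 114 mm over their backs; the gripper's body (76 mm by 85 mm) begins 54 mm behind the grasp point. The pads swing forward as they close: fully open they stand 13 mm farther back than shut.
Start: joints at [-1.186, 0.332, -0.065, 1.46, 0.022, 1.35, -0.088], TCP at [0.248, 0.574, 0.231] pointing down, gripper open.
Joint ranges: [-2.6, 2.6], [-0.5, 2.12], [-1.47, 1.34], [0.16, 2.42], [-1.27, 4.41], [0.06, 2.06], [-2.6, 2.6]. Speed limits (rad/s): [2.22, 2.22, 2.79, 2.79, 3.14, 3.14, 3.14].

### API

Orientations are given as a unit quaternion [x, y, z, w].
In Python, from workcell import manip gives the robot as it stands.
- The arm moves only by the tool arm_command, never from a script. Its arguments are lists of equal length, an entry for each row: "slide": the shift along the tool's x, y, z in mm, a list of three; "turn": the turn about the tool's z in degrees; "grip": the closure, from 0 (fully open) to 1 (shut). In form: {"slide": [[tx, ty, tz], ...], "turn": [turn, ...], "grip": [grip, ...]}. A call has 1 to 10 rows; each row shifts and turns the commanded pose from where the row before left it, along the tool's axes as they then stand; what a row does not reach is not made up. A row lasts 1/12 s, in which the tool goes at most 41.7 mm and 7.16 degrees, less where a joint would pass 70% of its speed; a pose out of reach is approached as far as the arm can. A call with a gripper value outside its range is refused whole. The fingers move at their own pace and stop on an object; "newtons" is the grip in N (left out, the last holds). Time passes only in rows, so rows that do not move let the fingers close. It gives the time, the measured TCP pose, the force and the opening at its end, in the units of the state.
- manip.get_obs(): the state, without advancing time (a new reading comes with each control period).
- manip.camera(name): name is "scene" or "top"; returns the picture (480x640x3 uint8, blue, green, red); there is no depth.
- manip.camera_info(name): a dict with "fx", "fy", "cx", "cy" (pixels), "rvec" (rotation vector, rad) and "tvec" (3), from world to camera coordinates, as OpenCV has them. Camera axes: x right, y down, z forward; pixel columns grow to the right and rows downward; lengths in m; the calibration is good to about 2 mm. A picture is of the moment at which its call begins. camera_info takes no time and is no camera call.
- manip.hand_in(): hands the job in, once; it reports no verdict.
Trained networks look in the newest picture that a camera, given by its name, has taken for a name from the list of things; names that differ only in an ending like _2 or _b are one class to them, and where a whole thing is asked for, a point or a joint stands for the part that bears it (a point fixed in the world has none). Each returns a list of dicts, best first, with "score" (0 to 1); they miss things now and then, are a little off and sometimes report something else, mostly with a low value. They report only what shows in the picture. A call takes as long as a camera call. They do not tell look-alikes from the thing itself.
- manip.cut_out(target, camera): "pixels" (480x640 bool, what is visible of it).
- manip.tip_of(target, camera): "xyz" ([x, y, z] in m, in the coordinates of the camera as it stood for that picture, good to about 4 mm: a listed point, or the origin of a listed thing).
The state is a dict: "clock": time; "joint_pos": joint angles; "joint_velocities": joint speeds; "tau": joint torques, N m; "position": TCP position; "ee_rot": TCP orientation; "ft_force": force on the tool from outside, world axes, zero at the start; "torque": the same for the moment, N m; "grip_width": opening from 0.0 (shut) to 1.0 (fully open).
Only numpy, scipy, OpenCV 4.12 (cv2) and the standard library are available. Lean on these libraries where they do the work, as an engineer would, in place of code of your own. Each camera call takes 0.05 s, during which the arm holds its last target.

## Working session

There is one attempt and no reset: what is moved stays moved. The work goes in short steps, Python scripts to look and compute and a tool call to move; the robot and the scene stay as the last step left them, time stands still between calls to the robot, and variables do not carry over. Pictures are saved under pics/ and viewed, and the job is handed in when it is done.

Besides the shell and the picture viewer there is one more tool, called after "Call:" by a JSON object that holds its "name" and its "arguments", one argument or row to a line. arm_command: Moves the arm, as the interface text tells. Its arguments: {"type":"object","properties":{"slide":{"type":"array","items":{"type":"array","items":{"type":"number"}}},"turn":{"type":"array","items":{"type":"number"}},"grip":{"type":"array","items":{"type":"number"}},"newtons":{"type":"number"}},"required":["slide","turn","grip"]}

```bash
mkdir -p pics
cat > h.py <<'E'
import numpy as np, cv2
from workcell import manip
def snap(n,f):
    im=manip.camera(n); cv2.imwrite('pics/'+f,im); return im
def cam(n):
    i=manip.camera_info(n); K=np.array([[i['fx'],0,i['cx']],[0,i['fy'],i['cy']],[0,0,1.]]); R=cv2.Rodrigues(np.array(i['rvec'],float))[0]; return K,R,np.array(i['tvec'],float).ravel()
def w(n,xyz):
    K,R,t=cam(n); return R.T@(np.array(xyz)-t)
def ray(n,u,v,z=0):
    K,R,t=cam(n); d=R.T@np.linalg.solve(K,[u,v,1.]); c=-R.T@t; return c+d*(z-c[2])/d[2]
def px(n,p):
    K,R,t=cam(n); q=K@(R@np.array(p)+t); return q[:2]/q[2]
E
python3 - <<'E'
from h import *
for n in ('top','scene'):
    snap(n,n+'0.png')
    for t in ('carton','bay_empty','bay_home','stock_carton','stock_case','bay_a'):
        for d in manip.tip_of(t,n)[:4]: print(n,t,round(d['score'],2),w(n,d['xyz']).round(3),px(n,w(n,d['xyz'])).round())
print(manip.get_obs())
E
```

```text
top carton 0.86 [ 0.511 -0.047 -0.   ] [342. 235.]
top carton 0.62 [0.484 0.158 0.   ] [256. 241.]
top stock_carton 0.55 [ 0.723 -0.018  0.005] [334. 150.]
top stock_case 0.61 [ 0.713  0.097 -0.   ] [288. 153.]
top bay_a 0.48 [ 0.51  -0.052  0.   ] [344. 235.]
scene carton 0.95 [0.486 0.157 0.004] [394. 274.]
scene carton 0.93 [ 0.506 -0.051  0.001] [299. 260.]
scene bay_empty 0.84 [ 0.673 -0.132  0.001] [233. 309.]
scene bay_empty 0.67 [ 0.185 -0.283 -0.002] [258. 163.]
scene bay_home 0.58 [ 0.243 -0.281  0.002] [251. 173.]
scene stock_carton 0.63 [ 0.72  -0.02   0.001] [277. 343.]
scene stock_case 0.83 [0.705 0.095 0.002] [339. 352.]
{'clock': 0.7, 'joint_pos': array([-1.18563398,  0.33216231, -0.06469846,  1.46008484,  0.02158909,
        1.34991184, -0.08852238]), 'joint_velocities': array([-0.00015425, -0.00145602,  0.00089592,  0.00143447, -0.00227723,
        0.00294977, -0.00071157]), 'tau': array([-2.54025499e-04, -6.25095892e+01,  4.91585559e-02, -3.91773713e+01,
        1.63915765e-02,  2.08165220e-03, -1.23397324e-06]), 'position': array([0.24783799, 0.57378727, 0.23136832]), 'ee_rot': array([ 2.02483044e-01,  9.79285767e-01,  6.50007896e-05, -2.09892396e-06]), 'ft_force': array([ 0.73164817,  0.23481671, -0.53447532]), 'torque': array([-0.00690722, -0.00891866,  0.01603627]), 'grip_width': 1.002819774067005}
```

View pics/top0.png

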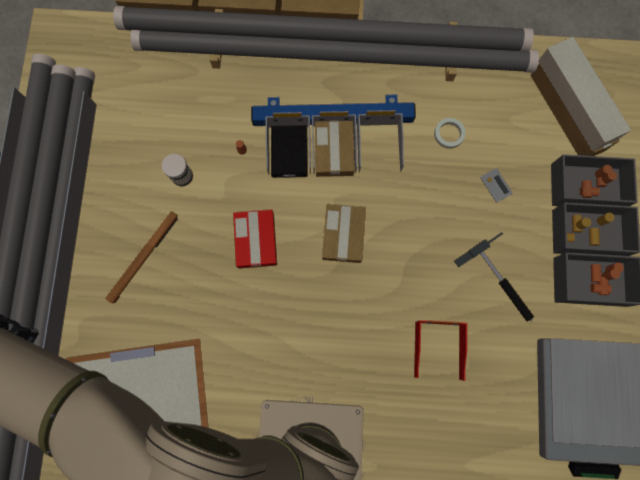

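View pics/scene0.png

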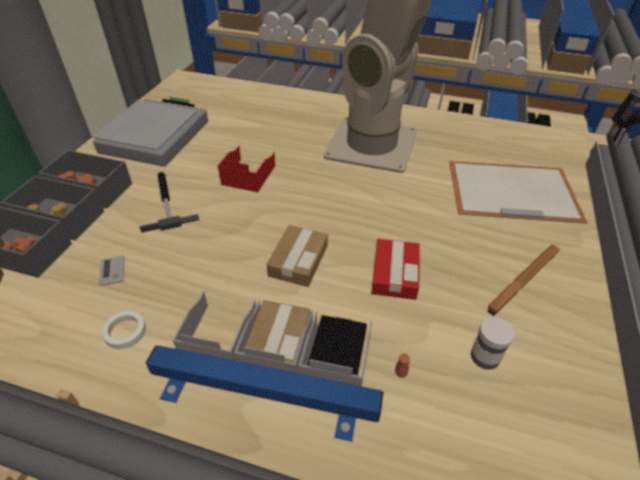

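Candidates for the carton (top): brown loose at (344,233), red look-alike at (255,238), brown stock carton at (334,148). I choose the brown loose one. Candidates for the bay: grey empty at (382,142), stocked bays at (334,148) and (290,150), red frame at (440,350). I choose the grey empty one on the right. Next, a close crop to check both.

Run:
```python
from h import *
im=cv2.imread('pics/top0.png'); c=im[90:280,240:440]; cv2.imwrite('pics/crop0.png',cv2.resize(c,None,fx=3.1,fy=3.1,interpolation=cv2.INTER_CUBIC))
s=cv2.imread('pics/scene0.png'); c=s[210:410,140:400]; cv2.imwrite('pics/crop0s.png',cv2.resize(c,None,fx=3,fy=3,interpolation=cv2.INTER_CUBIC))
for n in ('top','scene'):
    K,R,t=cam(n);print(n,K[0,0],(-R.T@t).round(3))
```

```text
top 551.9674147307502 [ 0.232 -0.009  1.306]
scene 461.9164459473998 [1.162 0.197 0.741]
```

View pics/crop0.png

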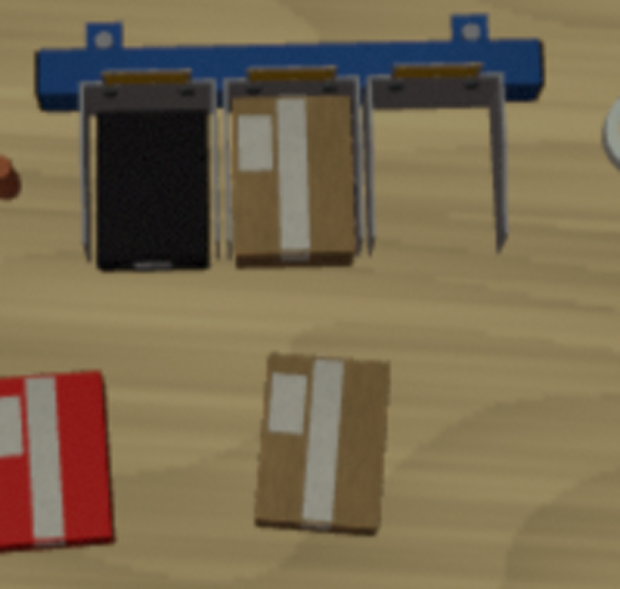

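View pics/crop0s.png

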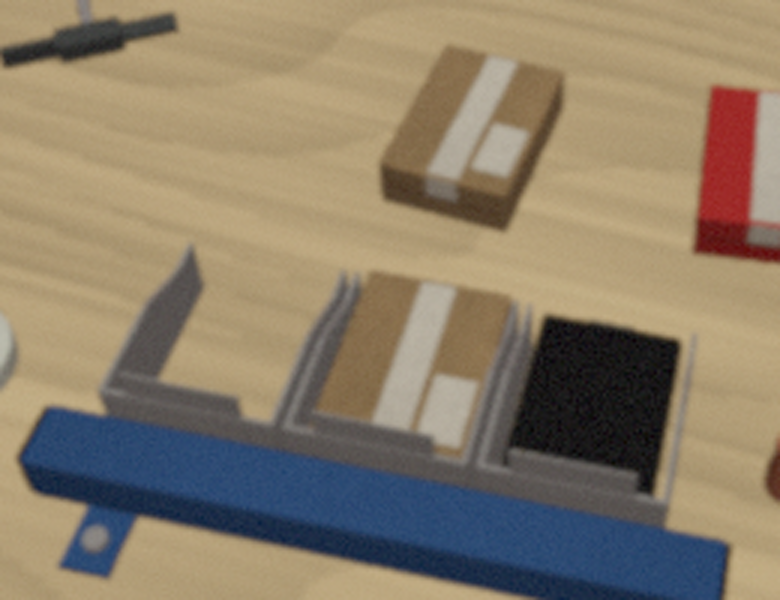

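The crop confirms both: the loose carton is plain brown and lies about 7° askew, and the grey right-hand bay is empty. Now the fine measurement.

Run:
```python
from h import *
im=cv2.imread('pics/top0.png'); c=im[110:185,260:410]; cv2.imwrite('pics/c1.png',cv2.resize(c,None,fx=5.3,fy=5.3,interpolation=cv2.INTER_CUBIC))
s=cv2.imread('pics/scene0.png'); c=s[285:385,170:380]; cv2.imwrite('pics/c1s.png',cv2.resize(c,None,fx=3.8,fy=3.8,interpolation=cv2.INTER_CUBIC))
```

```text
(no output)
```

View pics/c1.png

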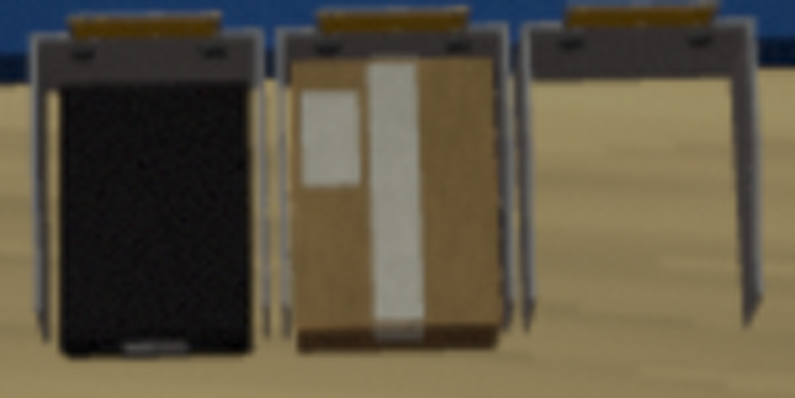

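View pics/c1s.png

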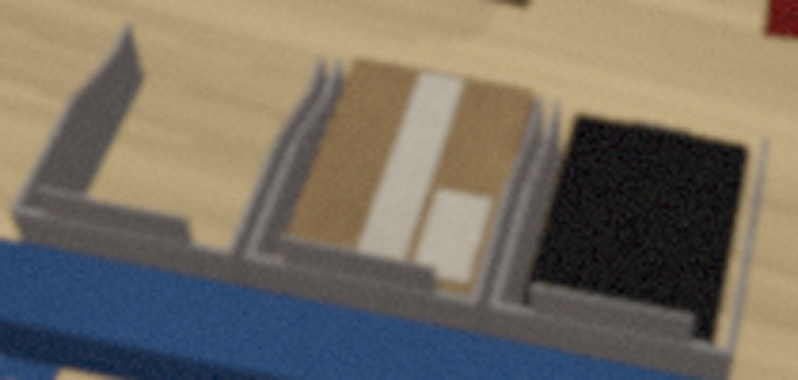

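```bash
cat > fit.py <<'E'
from h import *
from scipy.optimize import least_squares
def up(P,s,o): return (np.array(P)+.5)/s-.5+np.array(o)
yb=np.array([275.5,172.5,163.5,60.5,51.5,-51.5])/1e3
T=up([(45,341),(267,336),(287,338),(507,331),(528,330),(746,327),(527,78),(735,78)],5.3,(260,110))
TL=np.array([[0,y,0] for y in yb]+[[.124,.05,0],[.124,-.05,0]])
S=up([(766,140),(556,102),(537,95),(338,63),(320,62),(127,28)],3.8,(170,285))
SL=np.array([[0.001,y,.046] for y in yb])
def tw(p,L):
    c,s=np.cos(p[2]),np.sin(p[2]); L=np.asarray(L); return np.c_[p[0]+c*L[:,0]-s*L[:,1],p[1]+s*L[:,0]+c*L[:,1],L[:,2]]
def pj(n,W): return np.array([px(n,q) for q in W])
def res(p,a,b):
    r=[]
    if a: r.append(pj('top',tw(p,TL))-T)
    if b: r.append(pj('scene',tw(p,SL))-S)
    return np.concatenate(r)
if __name__=='__main__':
    for a,b in ((1,0),(0,1),(1,1)):
        q=least_squares(lambda p:res(p,a,b).ravel(),[.67,-.13,0]); print(q.x.round(4)); print(res(q.x,a,b).round(1).tolist())
E
python3 fit.py
cat > cart.py <<'E'
from fit import *
import sys
def box(p,n):
    L=[[sx*.065,sy*.047,z] for sx in(1,-1) for sy in (1,-1) for z in (0,.04)]
    return cv2.convexHull(pj(n,tw(p,L)).astype(np.float32)).reshape(-1,2)
def fitc(n,near=None,snapped=True,name=None):
    ds=manip.cut_out('carton',n); best=None
    for d in ds:
        m=np.array(d['pixels']); v,u=np.nonzero(m); g=ray(n,u.mean(),v.mean(),.03)
        if best is None or np.hypot(*(g-near)[:2])<best[0]: best=(np.hypot(*(g-near)[:2]),m,g,d['score'])
    m=best[1].astype(np.uint8)
    cs=max(cv2.findContours(m,0,cv2.CHAIN_APPROX_NONE)[0],key=cv2.contourArea)
    # signed-distance matching: supersampled soft IoU
    def cost(p):
        h=box(p,n); im=np.zeros(m.shape,np.uint8); 
        cv2.fillConvexPoly(im,np.round(h*16).astype(np.int32),255,lineType=cv2.LINE_AA,shift=4)
        return np.abs(im/255.-m).sum()
    from scipy.optimize import minimize
    out=min((minimize(cost,[best[2][0],best[2][1],a],method='Nelder-Mead',options=dict(initial_simplex=np.array([[0,0,0],[.01,0,0],[0,.01,0],[0,0,.15]])+[best[2][0],best[2][1],a],xatol=1e-5,fatol=.1)) for a in (-.15,0,.15)),key=lambda o:o.fun)
    return out.x,out.fun,m.sum(),best[3]
E
python3 - <<'E'
from cart import *
for n in('top','scene'):
    manip.camera(n)
    print(n,fitc(n,np.array([.51,-.05,0])))
E
```

```text
[ 0.6763 -0.1336  0.0765]
[[0.6, -0.4], [0.3, -0.1], [0.2, -0.6], [0.2, 0.0], [-0.1, 0.2], [0.3, 0.1], [-0.9, 0.8], [-0.6, 0.1]]
[ 0.6759 -0.1344  0.0925]
[[-0.2, -0.5], [0.2, -0.0], [0.5, 1.0], [-0.2, 0.2], [0.0, -0.4], [-0.3, -0.3]]
[ 0.6761 -0.1341  0.085 ]
[[0.8, 0.6], [0.5, 0.5], [0.4, 0.1], [0.4, 0.3], [0.1, 0.4], [0.5, -0.0], [-1.1, 1.0], [-0.8, 0.1], [-0.2, 0.6], [0.1, 0.6], [0.4, 1.6], [-0.1, 0.5], [0.1, -0.1], [-0.1, -0.4]]
top (array([ 0.51220478, -0.05058183, -0.02977814]), np.float64(224.5058823529412), np.uint64(2181), 0.69)
scene (array([ 0.50681907, -0.05374663,  0.01205955]), np.float64(176.93725490196078), np.uint64(2620), 0.77)
```

Run:
```python
from h import *
im=cv2.imread('pics/top0.png'); c=im[195:270,310:380]; a=cv2.resize(c,None,fx=8,fy=8,interpolation=cv2.INTER_CUBIC)
cv2.imwrite('pics/c2.png',a)
s=cv2.imread('pics/scene0.png'); c=s[215:295,255:340]; cv2.imwrite('pics/c2s.png',cv2.resize(c,None,fx=7,fy=7,interpolation=cv2.INTER_CUBIC))
```

```text
(no output)
```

View pics/c2.png

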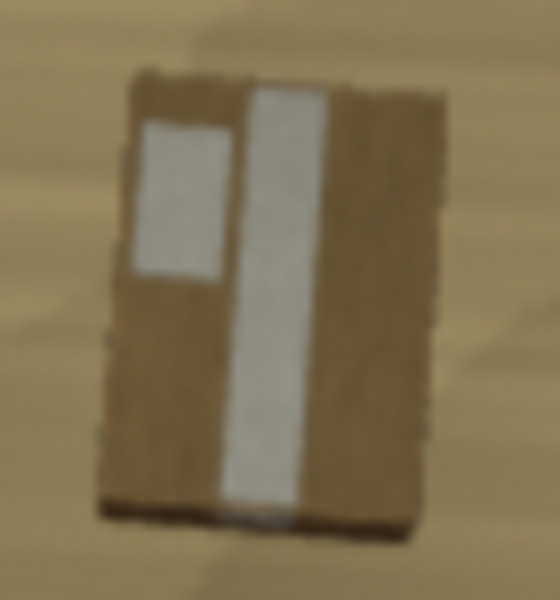

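View pics/c2s.png

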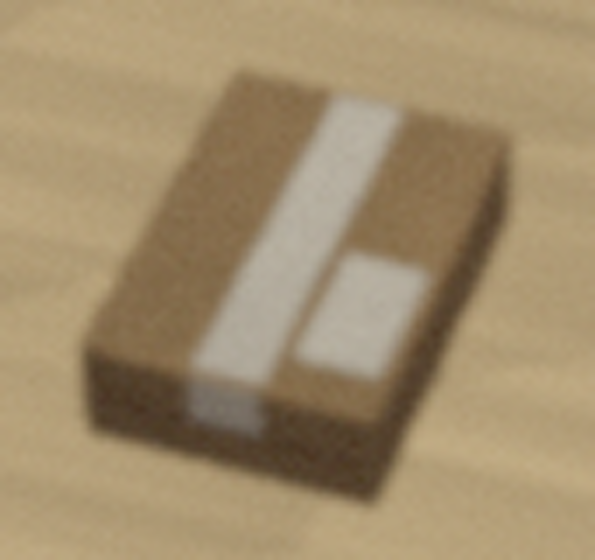

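```bash
cat > cc.py <<'E'
from fit import *
a,b,h=.065,.047,.04
def solve(obs,p0=(.51,-.05,0)):
    # obs: list of (cam, local pts, px)
    f=lambda p:np.concatenate([pj(n,tw(p,L))-P for n,L,P in obs])
    q=least_squares(lambda p:f(p).ravel(),p0); return q.x,f(q.x)
if __name__=='__main__':
    t=('top',[[a,b,h],[a,-b,h],[-a,-b,h],[-a,b,h],[-a,-b,0],[-a,b,0]],up([(133,73),(446,95),(414,522),(100,500),(408,542),(100,518)],8,(310,195)))
    s=('scene',[[a,-b,h],[-a,-b,h],[-a,b,h],[a,b,h],[a,-b,0],[a,b,0]],up([(90,350),(240,72),(508,133),(378,415),(95,430),(376,502)],7,(255,215)))
    for o in ([t],[s],[t,s]):
        x,r=solve(o); print(x.round(4)); print(r.round(1).tolist())
E
python3 cc.py; python3 -c "
from h import *
print(ray('top',320,100),ray('top',320,400),manip.get_obs()['position'])"
```

```text
[ 0.5113 -0.0505 -0.0195]
[[-0.3, -0.6], [0.1, -0.4], [0.7, 0.2], [-0.4, -0.1], [0.2, 0.4], [-0.4, 0.4]]
[ 0.5071 -0.0518 -0.0115]
[[-1.4, -0.8], [-0.4, -1.1], [1.0, -0.9], [0.5, 0.6], [-0.7, 0.6], [1.0, 1.0]]
[0.85845475 0.02578514 0.        ] [ 0.12411626 -0.01732569  0.        ] [0.24786019 0.57377041 0.23133806]Traceback (most recent call last):
  File "cc.py", line 11, in <module>
    x,r=solve(o); print(x.round(4)); print(r.round(1).tolist())
        ~~~~~^^^
  File "cc.py", line 6, in solve
    q=least_squares(lambda p:f(p).ravel(),p0); return q.x,f(q.x)
                                                          ~^^^^^
  File "cc.py", line 5, in <lambda>
    f=lambda p:np.concatenate([pj(n,tw(p,L))-P for n,L,P in obs])
                               ~~^^^^^^^^^^^
  File "fit.py", line 11, in pj
    def pj(n,W): return np.array([px(n,q) for q in W])
                                  ~~^^^^^
  File "h.py", line 12, in px
    K,R,t=cam(n); q=K@(R@np.array(p)+t); return q[:2]/q[2]
          ~~~^^^
  File "h.py", line 6, in cam
    i=manip.camera_info(n); K=np.array([[i['fx'],0,i['cx']],[0,i['fy'],i['cy']],[0,0,1.]]); R=cv2.Rodrigues(np.array(i['rvec'],float))[0]; return K,R,np.array(i['tvec'],float).ravel()
ValueError: time passes only in moves, steps and waits
```

Call:
{"name": "arm_command", "arguments": {
  "slide": [
    [0,0,0],
    [0,0,0],
    [0,0,0],
    [0,0,0],
    [0,0,0],
    [0,0,0],
    [0,0,0],
    [0,0,0],
    [0,0,0],
    [0,0,0]
  ],
  "turn": [6.9,6.9,6.9,6.9,6.9,6.9,6.9,6.9,6.7,0],
  "grip": [0.3,0.3,0.3,0.3,0.3,0.3,0.3,0.3,0.3,0.3]
}}

```text
clock: 1.73
position: [0.2478, 0.5738, 0.2314]
ee_rot: [0.679, 0.734, 0.0, 0.0]
ft_force: [-0.3, -0.6, -0.1]
grip_width: 0.702
```

```bash
python3 - <<'E'
s=open('h.py').read().replace("def cam(n):","import functools\n@functools.lru_cache(None)\ndef cam(n):")
s+='''
from scipy.spatial.transform import Rotation as Ro
BAY=np.array([.676,-.134,.083])
def tobay(p,B=BAY):
    c,s=np.cos(B[2]),np.sin(B[2]); d=np.array(p[:2])-B[:2]; return np.array([c*d[0]+s*d[1],-s*d[0]+c*d[1]])
def frombay(q,B=BAY):
    c,s=np.cos(B[2]),np.sin(B[2]); return np.array([B[0]+c*q[0]-s*q[1],B[1]+s*q[0]+c*q[1]])
def st(goal=None):
    o=manip.get_obs(); R=Ro.from_quat(o['ee_rot']).as_matrix(); p=o['position']
    print('t',round(o['clock'],2),'p',p.round(4),'bay',tobay(p).round(4),'xhead',np.degrees(np.arctan2(R[1,0],R[0,0])).round(2),'yhead',np.degrees(np.arctan2(R[1,1],R[0,1])).round(2),'F',o['ft_force'].round(1),'g',round(o['grip_width'],2),'q',o['joint_pos'].round(2))
    if goal is not None: print('slide mm',(R.T@(np.array(goal)-p)*1e3).round(1))
'''
open('h.py','w').write(s)
E
python3 cc.py
python3 - <<'E'
from h import *
g=frombay([-.157,.185]); st([g[0],g[1],.231])
E
```

```text
[ 0.5113 -0.0505 -0.0195]
[[-0.3, -0.6], [0.1, -0.4], [0.7, 0.2], [-0.4, -0.1], [0.2, 0.4], [-0.4, 0.4]]
[ 0.5071 -0.0518 -0.0115]
[[-1.4, -0.8], [-0.4, -1.1], [1.0, -0.9], [0.5, 0.6], [-0.7, 0.6], [1.0, 1.0]]
[ 0.5096 -0.0509 -0.0175]
[[-0.2, 0.1], [0.2, 0.3], [0.9, 1.0], [-0.2, 0.7], [0.4, 1.1], [-0.3, 1.2], [-1.5, 0.0], [-0.2, -0.4], [1.2, 0.1], [0.4, 1.6], [-0.8, 1.4], [0.8, 2.0]]
t 1.73 p [0.2478 0.5738 0.2314] bay [-0.3681  0.7409] xhead 94.42 yhead 4.42 F [-0.3 -0.6 -0.1] g 0.7 q [-1.3   0.33  0.08  1.47 -0.03  1.35 -1.14]
slide mm [-5.546e+02  2.143e+02  3.000e-01]
```

Call:
{"name": "arm_command", "arguments": {
  "slide": [
    [-27.7,10.7,0],
    [-27.7,10.7,0],
    [-27.7,10.7,0],
    [-27.7,10.7,0],
    [-27.7,10.7,0],
    [-27.7,10.7,0],
    [-27.7,10.7,0],
    [-27.7,10.7,0],
    [-27.7,10.7,0],
    [-27.7,10.7,0]
  ],
  "turn": [0,0,0,0,0,0,0,0,0,0],
  "grip": [0.3,0.3,0.3,0.3,0.3,0.3,0.3,0.3,0.3,0.3]
}}

```text
clock: 2.57
position: [0.3778, 0.3052, 0.2315]
ee_rot: [0.676, 0.737, 0.0, -0.0]
ft_force: [0.6, -0.9, 0.6]
grip_width: 0.699
```

Call:
{"name": "arm_command", "arguments": {
  "slide": [
    [-27.7,10.7,0],
    [-27.7,10.7,0],
    [-27.7,10.7,0],
    [-27.7,10.7,0],
    [-27.7,10.7,0],
    [-27.7,10.7,0],
    [-27.7,10.7,0],
    [-27.7,10.7,0],
    [-27.7,10.7,0],
    [0,0,0]
  ],
  "turn": [0,0,0,0,0,0,0,0,0,0],
  "grip": [0.3,0.3,0.3,0.3,0.3,0.3,0.3,0.3,0.3,0.3]
}}

```text
clock: 3.4
position: [0.4957, 0.0601, 0.2318]
ee_rot: [0.678, 0.735, 0.0, 0.001]
ft_force: [-0.1, -1.0, 0.7]
grip_width: 0.701
```

Run:
```python
from h import *
g=frombay([-.157,.185]); st([g[0],g[1],.012])
```

```text
t 3.4 p [0.4957 0.0601 0.2318] bay [-0.1636  0.2084] xhead 94.57 yhead 4.57 F [-0.1 -1.   0.7] g 0.7 q [-0.74  0.04  0.54  1.81 -0.02  1.3  -0.11]
slide mm [-23.    6.3 219.8]
```

Call:
{"name": "arm_command", "arguments": {
  "slide": [
    [-23,6.3,20],
    [0,0,30],
    [0,0,30],
    [0,0,30],
    [0,0,30],
    [0,0,30],
    [0,0,25],
    [0,0,15],
    [0,0,9.8],
    [0,0,0]
  ],
  "turn": [0,0,0,0,0,0,0,0,0,0],
  "grip": [0.3,0.3,0.3,0.3,0.3,0.3,0.3,0.3,0.3,0.3]
}}

```text
clock: 4.23
position: [0.501, 0.0436, 0.0099]
ee_rot: [0.676, 0.737, -0.001, -0.001]
ft_force: [-0.1, -0.7, -0.5]
grip_width: 0.7
```

Run:
```python
from h import *
st()
im=snap('scene','s1.png'); cv2.imwrite('pics/s1c.png',cv2.resize(im[180:400,140:460],None,fx=2.5,fy=2.5))
```

```text
t 4.23 p [0.501  0.0436 0.0099] bay [-0.1597  0.1915] xhead 94.89 yhead 4.89 F [-0.1 -0.7 -0.5] g 0.7 q [-0.63  0.35  0.52  2.02 -0.23  0.83  0.1 ]
```

View pics/s1c.png

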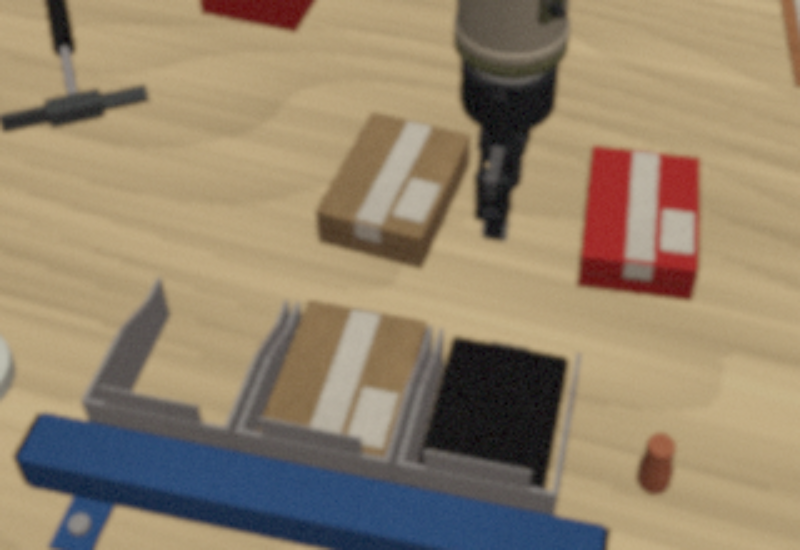

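Call:
{"name": "arm_command", "arguments": {
  "slide": [
    [-10,0,0],
    [-8,0,0],
    [-6,0,0],
    [-6,0,0],
    [-6,0,0],
    [-6,0,0],
    [-6,0,0],
    [-6,0,0],
    [-6,0,0],
    [-6,0,0]
  ],
  "turn": [0,0,0,0,0,0,0,0,0,0],
  "grip": [0.3,0.3,0.3,0.3,0.3,0.3,0.3,0.3,0.3,0.3]
}}

```text
clock: 5.12
position: [0.5079, -0.0218, 0.0118]
ee_rot: [0.677, 0.736, 0.001, -0.0]
ft_force: [-0.4, 5.1, 2.2]
grip_width: 0.701
```

Run:
```python
from h import *
st()
im=snap('scene','s2.png'); cv2.imwrite('pics/s2c.png',cv2.resize(im[180:400,140:460],None,fx=2.5,fy=2.5))
```

```text
t 5.12 p [ 0.5079 -0.0218  0.0118] bay [-0.1582  0.1258] xhead 94.79 yhead 4.79 F [-0.4  5.1  2.2] g 0.7 q [-0.52  0.36  0.54  2.01 -0.25  0.84  0.24]
```

View pics/s2c.png

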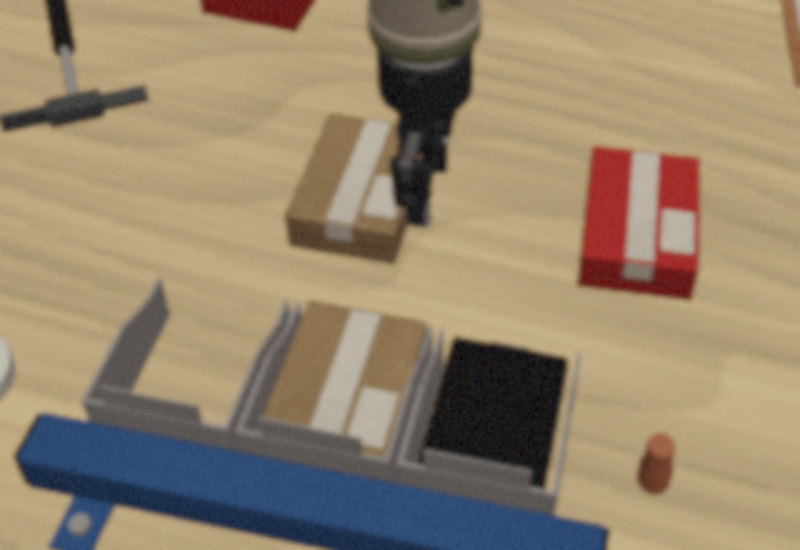

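The carton moves flush against both fingers, at crop (350,190). I'll continue.

Call:
{"name": "arm_command", "arguments": {
  "slide": [
    [-6,0,0],
    [-6,0,0],
    [-6,0,0],
    [-6,0,0],
    [-6,0,0],
    [-6,0,0],
    [-6,0,0],
    [-6,0,0],
    [-6,0,0],
    [-4,0,0]
  ],
  "turn": [0,0,0,0,0,0,0,0,0,0],
  "grip": [0.3,0.3,0.3,0.3,0.3,0.3,0.3,0.3,0.3,0.3]
}}

```text
clock: 6.0
position: [0.5127, -0.0797, 0.0118]
ee_rot: [0.677, 0.736, 0.001, -0.0]
ft_force: [-0.6, 6.4, 4.3]
grip_width: 0.701
```

Run:
```python
from h import *
st()
im=snap('scene','s3.png'); cv2.imwrite('pics/s3c.png',cv2.resize(im[200:360,160:360],None,fx=4,fy=3.7 and 4)[:600])
im=snap('top','t3.png'); cv2.imwrite('pics/t3c.png',cv2.resize(im[105:265,310:420],None,fx=3.7,fy=3.7,interpolation=cv2.INTER_CUBIC))
```

```text
t 6.0 p [ 0.5127 -0.0797  0.0118] bay [-0.1583  0.0677] xhead 94.76 yhead 4.76 F [-0.6  6.4  4.3] g 0.7 q [-0.41  0.38  0.56  1.98 -0.27  0.85  0.37]
```

View pics/s3c.png

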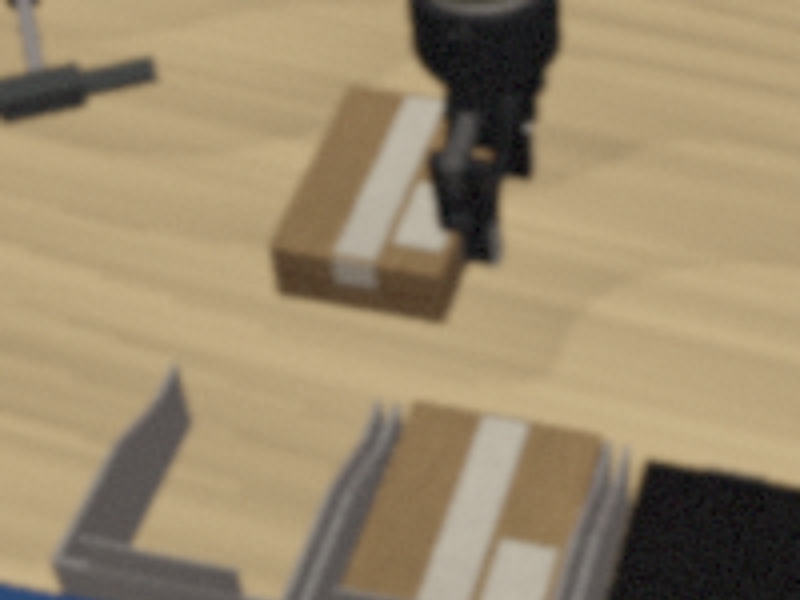

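View pics/t3c.png

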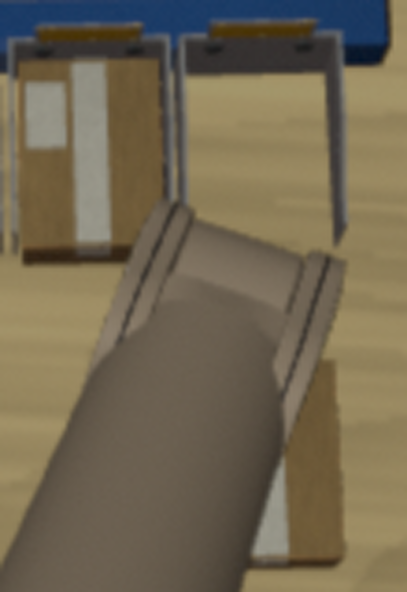

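Run:
```python
from cc import *
s=('scene',[[a,-b,h],[-a,-b,h],[a,-b,0],[a,b,0]],up([(275,248),(350,87),(280,292),(442,322)],4,(160,200)))
t=('top',[[-a,-b,h],[-a,-b,0],[a,-b,h]],up([(343,556),(340,565),(335,360)],3.7,(310,105)))
for o in ([s],[t],[s,t]):
    x,r=solve(o,(.51,-.14,.08)); print(x.round(4),tobay(x).round(4),x[2]-.083); print(r.round(1).tolist())
```

```text
[ 0.5192 -0.139   0.0871] [-0.1567  0.008 ] 0.004124287904332613
[[-1.5, -0.9], [0.1, -1.2], [-0.2, 1.0], [1.6, 0.7]]
[ 0.5236 -0.1391  0.0831] [-0.1523  0.0075] 7.880763645945477e-05
[[0.8, 0.2], [-0.8, 0.6], [-0.0, -0.8]]
[ 0.5211 -0.1388  0.0922] [-0.1547  0.0081] 0.00916321857015348
[[-1.7, -0.1], [-0.3, -0.6], [-0.4, 1.8], [1.6, 1.4], [0.9, 1.0], [-0.8, 1.4], [-0.4, 0.1]]
```

Call:
{"name": "arm_command", "arguments": {
  "slide": [
    [-3,0,0],
    [-3,0,0],
    [-2,0,0],
    [0,0,0],
    [15,0,0],
    [20,0,0],
    [0,0,-40],
    [0,0,-40],
    [0,0,-40],
    [0,0,0]
  ],
  "turn": [0,0,0,0,0,0,0,0,0,0],
  "grip": [0.3,0.3,0.3,0.3,0.3,0.3,0.3,0.3,0.3,0.3]
}}

```text
clock: 6.93
position: [0.5137, -0.0542, 0.1384]
ee_rot: [0.678, 0.735, 0.004, 0.003]
ft_force: [1.7, 0.7, 0.3]
grip_width: 0.697
```

Run:
```python
from h import *
g=frombay([-.28,0]); st([*g,.13])
im=snap('scene','s4.png'); cv2.imwrite('pics/s4c.png',cv2.resize(im[200:350,160:360],None,fx=4,fy=4,interpolation=cv2.INTER_CUBIC))
```

```text
t 6.93 p [ 0.5137 -0.0542  0.1384] bay [-0.1552  0.093 ] xhead 94.66 yhead 4.66 F [1.7 0.7 0.3] g 0.7 q [-0.54  0.17  0.62  1.9  -0.11  1.09  0.2 ]
slide mm [ -93.2 -124.8    7.2]
```

View pics/s4c.png

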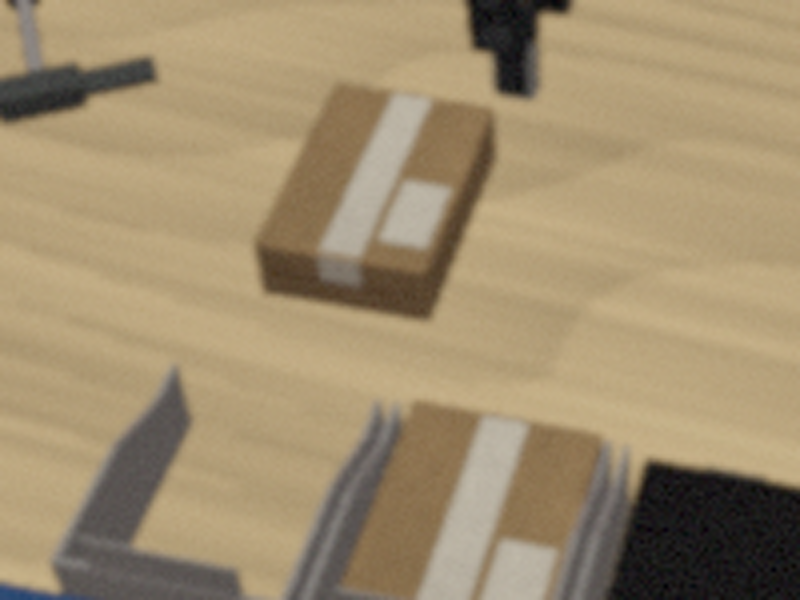

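Call:
{"name": "arm_command", "arguments": {
  "slide": [
    [0,0,0],
    [0,0,0],
    [0,0,0],
    [0,0,0],
    [0,0,0],
    [0,0,0],
    [0,0,0],
    [0,0,0],
    [0,0,0],
    [0,0,0]
  ],
  "turn": [7,7,7,7,7,7,7,7,7,7],
  "grip": [0.4,0.4,0.4,0.4,0.4,0.4,0.4,0.4,0.4,0.4]
}}

```text
clock: 7.82
position: [0.5094, -0.0536, 0.1304]
ee_rot: [0.977, 0.211, -0.001, 0.0]
ft_force: [-0.5, -0.5, 0.1]
grip_width: 0.604
```

Call:
{"name": "arm_command", "arguments": {
  "slide": [
    [0,0,0],
    [0,0,0],
    [0,0,0],
    [0,0,0]
  ],
  "turn": [7,7,6,0],
  "grip": [0.4,0.4,0.4,0.4]
}}

```text
clock: 8.15
position: [0.5094, -0.0535, 0.1305]
ee_rot: [0.999, 0.039, -0.001, 0.0]
ft_force: [-1.1, -1.1, -0.9]
grip_width: 0.602
```

Run:
```python
from cc import *
s=('scene',[[a,-b,h],[-a,-b,h],[-a,b,h],[a,b,h],[a,-b,0],[a,b,0]],up([(260,245),(333,85),(495,113),(425,275),(265,290),(430,318)],4,(160,200)))
x,r=solve([s],(.51,-.14,.08)); print(x.round(4),tobay(x).round(4),x[2]-.083); print(r.round(1).tolist())
g=frombay([-.28,0]); st([*g,.13])
```

```text
[ 0.5212 -0.147   0.086 ] [-0.1553 -0.0002] 0.0030280102545664767
[[-1.7, -0.3], [0.8, -0.9], [0.2, -1.7], [0.5, -0.5], [-0.3, 1.3], [0.7, 1.6]]
t 8.15 p [ 0.5094 -0.0535  0.1305] bay [-0.1593  0.094 ] xhead 4.42 yhead -85.58 F [-1.1 -1.1 -0.9] g 0.6 q [-0.71  0.21  0.81  1.92 -0.17  1.09 -1.32]
slide mm [-120.1   94.7    0.8]
```

Call:
{"name": "arm_command", "arguments": {
  "slide": [
    [-25,19,0],
    [-25,19,0],
    [-25,19,0],
    [-25,19,0],
    [-20,18.7,0],
    [0,0,30],
    [0,0,30],
    [0,0,30],
    [0,0,20],
    [0,0,8]
  ],
  "turn": [-0.3,0,0,0,0,0,0,0,0,0],
  "grip": [0.4,0.4,0.4,0.4,0.4,0.4,0.4,0.4,0.4,0.4]
}}

```text
clock: 8.98
position: [0.3963, -0.1579, 0.0105]
ee_rot: [0.999, 0.046, -0.002, 0.0]
ft_force: [-0.5, 0.4, -0.3]
grip_width: 0.598
```

Run:
```python
from h import *
g=frombay([-.235,0]); st([*g,.011])
im=snap('scene','s5.png'); cv2.imwrite('pics/s5c.png',cv2.resize(im[180:360,140:400],None,fx=3,fy=3,interpolation=cv2.INTER_CUBIC))
im=snap('top','t5.png'); cv2.imwrite('pics/t5c.png',cv2.resize(im[105:280,300:440],None,fx=3.4,fy=3.4,interpolation=cv2.INTER_CUBIC))
```

```text
t 8.98 p [ 0.3963 -0.1579  0.0105] bay [-0.2807 -0.0006] xhead 5.25 yhead -84.75 F [-0.5  0.4 -0.3] g 0.6 q [-0.56  0.25  0.91  2.22 -0.27  0.8  -0.96]
slide mm [45.7 -0.2 -0.8]
```

View pics/s5c.png

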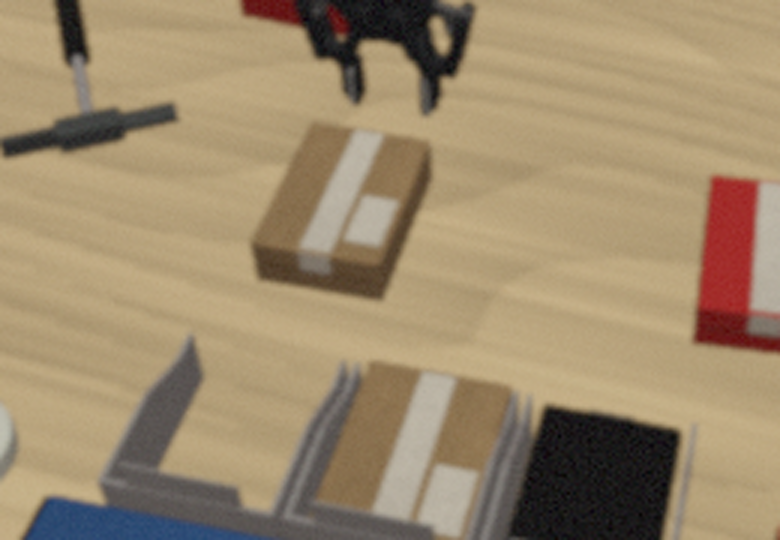

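View pics/t5c.png

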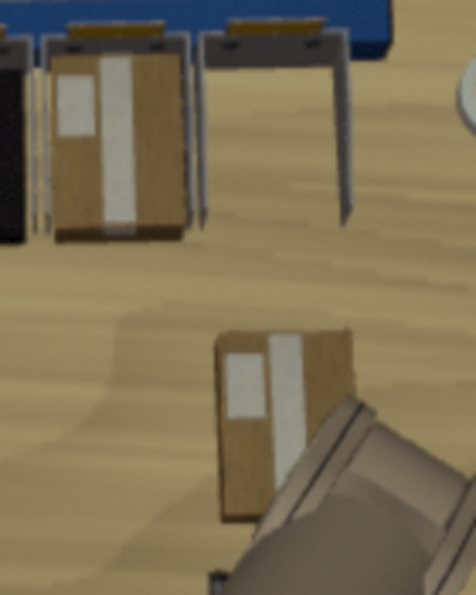

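Run:
```python
from cc import *
t=('top',[[a,b,h],[a,-b,h],[-a,b,h],[-a,b,0]],up([(217,336),(352,330),(221,515),(222,523)],3.4,(300,105)))
s=('scene',[[a,-b,h],[-a,-b,h],[-a,b,h],[a,b,h],[a,-b,0],[a,b,0]],up([(254,243),(309,124),(430,144),(378,266),(258,276),(382,298)],3,(140,180)))
for o in ([t],[s],[t,s]):
    x,r=solve(o,(.51,-.14,.08)); print(x.round(4),tobay(x).round(4),x[2]-.083); print(r.round(1).tolist())
f=up([(203,228),(345,225)],3.4,(300,105)); 
for q in f: print(tobay(ray('top',*q)).round(4))
fs=up([(346,363),(192,338)],3,(140,180))
for q in fs: print(tobay(ray('scene',*q,.046)).round(4))
```

```text
[ 0.5229 -0.1457  0.0773] [-0.1535  0.001 ] -0.0057358401982983975
[[0.1, -1.1], [-0.1, 0.0], [0.8, 0.3], [-0.8, 0.7]]
[ 0.521  -0.1477  0.0864] [-0.1556 -0.0008] 0.0034286483459893546
[[-1.6, -0.3], [0.8, -1.2], [0.3, -1.7], [0.5, -0.6], [-0.3, 1.6], [0.6, 1.5]]
[ 0.522  -0.1467  0.0794] [-1.545e-01  1.000e-04] -0.003628367774020924
[[0.4, -0.6], [0.3, 0.3], [1.3, 0.7], [-0.4, 1.2], [-1.6, 0.0], [1.2, -0.8], [0.7, -1.2], [0.5, -0.1], [-0.3, 1.9], [0.6, 2.1]]
[0.0015 0.0513]
[ 0.0013 -0.0524]
[0.0001 0.0533]
[ 0.0025 -0.0495]
```

Call:
{"name": "arm_command", "arguments": {
  "slide": [
    [8,0,0],
    [8,0,0],
    [8,0,0],
    [5,0,0],
    [5,0,0],
    [4,0,0],
    [0,0,0]
  ],
  "turn": [0.3,0,0,0,0,0,0],
  "grip": [0.4,0.4,0.4,0.4,0.4,0.4,0.4]
}}

```text
clock: 9.67
position: [0.4376, -0.1545, 0.0137]
ee_rot: [0.999, 0.042, 0.0, 0.0]
ft_force: [0.4, 0.5, -0.1]
grip_width: 0.601
```

Run:
```python
from h import *
g=frombay([-.16,0]); st([*g,.011])
```

```text
t 9.67 p [ 0.4376 -0.1545  0.0137] bay [-0.2393 -0.0006] xhead 4.78 yhead -85.22 F [ 0.4  0.5 -0.1] g 0.6 q [-0.53  0.33  0.86  2.13 -0.34  0.83 -0.94]
slide mm [79.3 -0.6  2.7]
```

Call:
{"name": "arm_command", "arguments": {
  "slide": [
    [6,0,0.5],
    [6,0,0.5],
    [6,0,0.5],
    [6,0,0],
    [7,0,0],
    [8,0,0],
    [8,0,0],
    [8,0,0],
    [8,0,0],
    [8,0,0]
  ],
  "turn": [0,0,0,0,0,0,0,0,0,0],
  "grip": [0.4,0.4,0.4,0.4,0.4,0.4,0.4,0.4,0.4,0.4]
}}

```text
clock: 10.5
position: [0.5064, -0.1489, 0.0115]
ee_rot: [0.999, 0.041, -0.002, -0.0]
ft_force: [-7.9, -1.2, 7.1]
grip_width: 0.599
```

Run:
```python
from h import *
st()
im=snap('scene','s6.png'); cv2.imwrite('pics/s6c.png',cv2.resize(im[220:360,170:350],None,fx=4.2,fy=4.2,interpolation=cv2.INTER_CUBIC))
im=snap('top','t6.png'); cv2.imwrite('pics/t6c.png',cv2.resize(im[115:250,330:430],None,fx=4.4,fy=4.4,interpolation=cv2.INTER_CUBIC))
```

```text
t 10.5 p [ 0.5064 -0.1489  0.0115] bay [-0.1703 -0.0008] xhead 4.7 yhead -85.3 F [-7.9 -1.2  7.1] g 0.6 q [-0.47  0.47  0.8   1.96 -0.43  0.89 -0.93]
```

View pics/s6c.png

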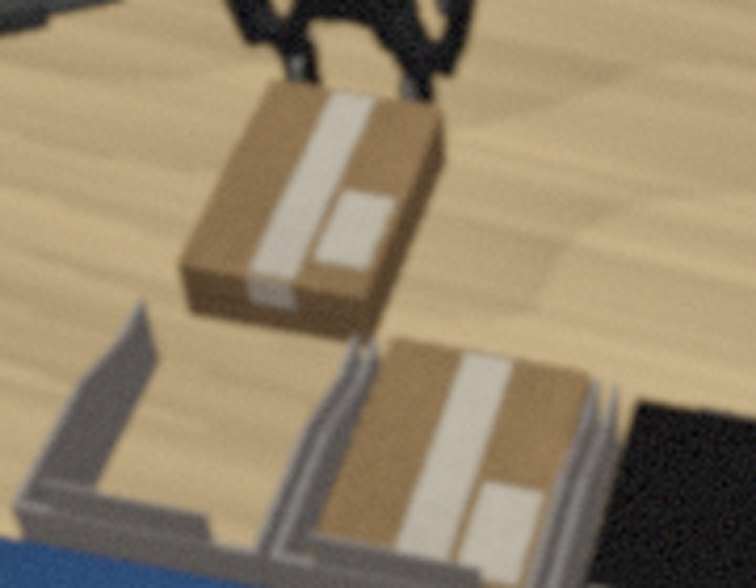

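View pics/t6c.png

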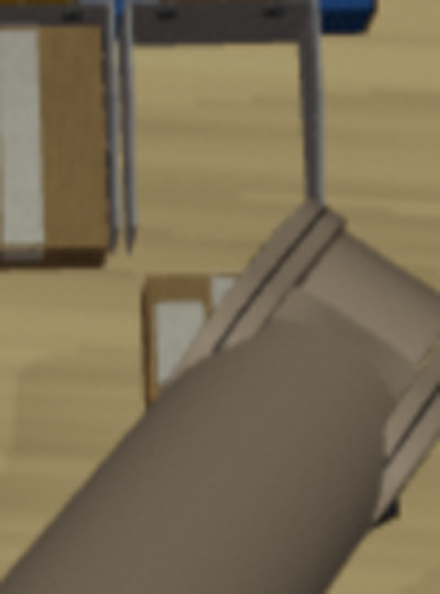

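Run:
```python
from cc import *
s=('scene',[[a,-b,h],[-a,-b,h],[-a,b,h],[a,b,h],[a,-b,0],[a,b,0]],up([(182,268),(272,82),(443,120),(365,300),(190,308),(372,340)],4.2,(170,220)))
x,r=solve([s],(.58,-.14,.08)); print(x.round(4),tobay(x).round(4),x[2]-.083); print(r.round(1).tolist())
for q in up([(357,338),(140,303)],4.2,(170,220)): print('tip',tobay(ray('scene',*q,.046)).round(4))
for q in up([(182,268),(365,300)],4.2,(170,220)): print('front top',tobay(ray('scene',*q,.04)).round(4))
q=up([(130,250),(144,278),(148,400)],4.4,(330,115)); print(tobay(ray('top',*q[0])).round(4),[tobay(ray('top',*k,.04)).round(4) for k in q[1:]])
```

```text
[ 0.5823 -0.1418  0.0774] [-0.0941  0.    ] -0.005568190494445513
[[-1.4, -1.1], [0.3, -1.1], [0.9, -3.2], [0.2, -0.4], [-0.3, 2.1], [0.3, 2.8]]
tip [-0.0011  0.0521]
tip [ 0.0015 -0.0514]
front top [-0.0272 -0.0435]
front top [-0.0276  0.0466]
[0.0022 0.0517] [array([-0.0272,  0.0481]), array([-0.0959,  0.0487])]
```

Call:
{"name": "arm_command", "arguments": {
  "slide": [
    [5,0.1,0],
    [5,0.1,0],
    [5,0.1,0],
    [5,0.1,0],
    [5,0.1,0],
    [5,0.1,0],
    [5,0,0],
    [5,0,0],
    [5,0,0],
    [5,0,0]
  ],
  "turn": [0,0,0,0,0,0,0,0,0,0],
  "grip": [0.4,0.4,0.4,0.4,0.4,0.4,0.4,0.4,0.4,0.4]
}}

```text
clock: 11.43
position: [0.5577, -0.1451, 0.0119]
ee_rot: [0.999, 0.041, -0.0, -0.0]
ft_force: [-3.1, -0.7, -1.4]
grip_width: 0.6
```

Run:
```python
from h import *
st()
im=snap('scene','s7.png'); cv2.imwrite('pics/s7c.png',cv2.resize(im[220:360,170:350],None,fx=4.2,fy=4.2,interpolation=cv2.INTER_CUBIC))
```

```text
t 11.43 p [ 0.5577 -0.1451  0.0119] bay [-0.1188 -0.0012] xhead 4.74 yhead -85.26 F [-3.1 -0.7 -1.4] g 0.6 q [-0.43  0.56  0.76  1.84 -0.47  0.93 -0.95]
```

View pics/s7c.png

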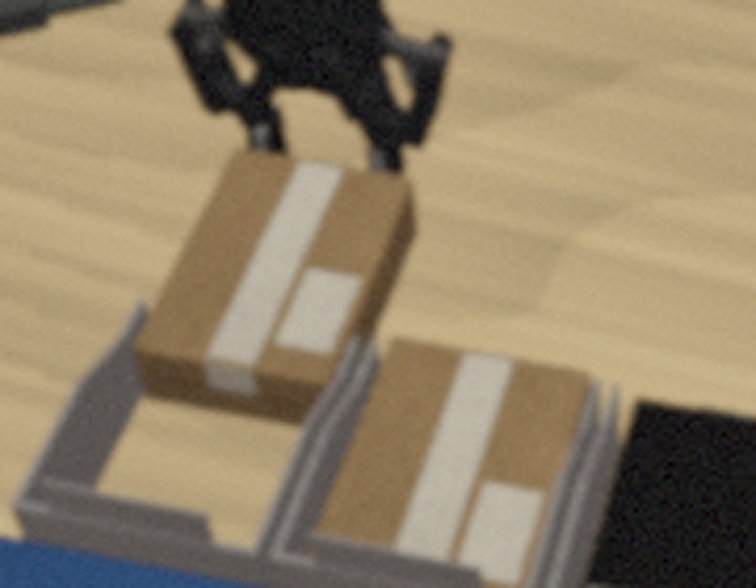

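The leading end is between the dividers, with front edge at crop (140,360)–(305,390), and the force is only 3 N. I'll continue.

Call:
{"name": "arm_command", "arguments": {
  "slide": [
    [5,0,0],
    [5,0,0],
    [5,0,0],
    [5,0,0],
    [5,0,0],
    [5,0,0],
    [5,0,0],
    [5,0,0],
    [5,0,0],
    [5,0,0]
  ],
  "turn": [0,0,0,0,0,0,0,0,0,0],
  "grip": [0.4,0.4,0.4,0.4,0.4,0.4,0.4,0.4,0.4,0.4]
}}

```text
clock: 12.32
position: [0.6073, -0.1412, 0.0121]
ee_rot: [0.999, 0.041, -0.0, -0.0]
ft_force: [-6.2, -1.1, 3.2]
grip_width: 0.599
```

Run:
```python
from h import *
st()
```

```text
t 12.32 p [ 0.6073 -0.1412  0.0121] bay [-0.069  -0.0015] xhead 4.73 yhead -85.27 F [-6.2 -1.1  3.2] g 0.6 q [-0.4   0.65  0.73  1.7  -0.5   0.99 -0.97]
```

Call:
{"name": "arm_command", "arguments": {
  "slide": [
    [5,0,0],
    [5,0,0],
    [5,0,0],
    [5,0,0],
    [5,0,0],
    [5,0,0],
    [5,0,0],
    [5,0,0],
    [3,0,0],
    [2,0,0]
  ],
  "turn": [0,0,0,0,0,0,0,0,0,0],
  "grip": [0.4,0.4,0.4,0.4,0.4,0.4,0.4,0.4,0.4,0.4]
}}

```text
clock: 13.15
position: [0.6522, -0.1375, 0.0121]
ee_rot: [0.999, 0.041, -0.0, 0.0]
ft_force: [-6.5, 0.3, 5.1]
grip_width: 0.601
```

Run:
```python
from h import *
st()
im=snap('scene','s8.png'); cv2.imwrite('pics/s8c.png',cv2.resize(im[220:370,170:350],None,fx=4,fy=4,interpolation=cv2.INTER_CUBIC))
```

```text
t 13.15 p [ 0.6522 -0.1375  0.0121] bay [-0.024  -0.0015] xhead 4.74 yhead -85.26 F [-6.5  0.3  5.1] g 0.6 q [-0.36  0.73  0.71  1.58 -0.53  1.04 -0.99]
```

View pics/s8c.png

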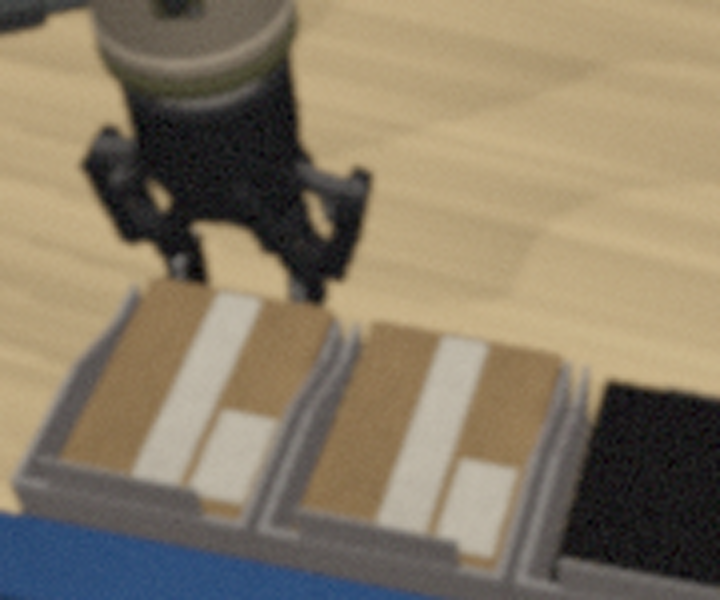

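Nearly home, and level with the stock carton. I'll ease in with small steps until the force rises.

Call:
{"name": "arm_command", "arguments": {
  "slide": [
    [1.5,0,0],
    [1.5,0,0],
    [1.5,0,0],
    [1,0,0],
    [0,0,0]
  ],
  "turn": [0,0,0,0,0],
  "grip": [0.4,0.4,0.4,0.4,0.4]
}}

```text
clock: 13.62
position: [0.6568, -0.1371, 0.0121]
ee_rot: [0.999, 0.041, -0.001, -0.0]
ft_force: [-9.3, 0.0, 6.7]
grip_width: 0.599
```

```bash
python3 -c "
from h import *
st()"
```

```text
t 13.62 p [ 0.6568 -0.1371  0.0121] bay [-0.0194 -0.0015] xhead 4.72 yhead -85.28 F [-9.3  0.   6.7] g 0.6 q [-0.36  0.73  0.71  1.56 -0.53  1.05 -0.99]
```

Call:
{"name": "arm_command", "arguments": {
  "slide": [
    [1,0,0],
    [1,0,0],
    [0,0,0]
  ],
  "turn": [0,0,0],
  "grip": [0.4,0.4,0.4]
}}

```text
clock: 13.87
position: [0.6568, -0.1371, 0.012]
ee_rot: [0.999, 0.041, -0.003, -0.001]
ft_force: [-20.0, 1.8, 16.1]
grip_width: 0.6
```

```bash
python3 -c "
from h import *
st()"
```

```text
t 13.87 p [ 0.6568 -0.1371  0.012 ] bay [-0.0194 -0.0015] xhead 4.69 yhead -85.31 F [-20.    1.8  16.1] g 0.6 q [-0.36  0.74  0.71  1.56 -0.53  1.05 -0.99]
```

The tool stopped while the force rose from 9 to 20 N, so the carton is against the back plate. Backing off straight, then up, and looking.

Call:
{"name": "arm_command", "arguments": {
  "slide": [
    [-3,0,0],
    [-10,0,0],
    [-20,0,0],
    [-30,0,0],
    [-20,0,-10],
    [0,0,-35],
    [0,0,-35],
    [-30,0,-35],
    [-30,0,0],
    [0,0,0]
  ],
  "turn": [0,0,0,0,0,0,0,0,0,0],
  "grip": [0.4,0.4,0.4,0.4,0.4,0.4,0.4,0.4,0.4,0.4]
}}

```text
clock: 14.7
position: [0.5171, -0.1499, 0.125]
ee_rot: [0.999, 0.04, 0.001, -0.001]
ft_force: [-0.2, -0.2, -0.1]
grip_width: 0.599
```

Run:
```python
from h import *
st()
im=snap('scene','s9.png'); cv2.imwrite('pics/s9c.png',cv2.resize(im[270:370,170:350],None,fx=4.2,fy=4.2,interpolation=cv2.INTER_CUBIC))
im=snap('top','t9.png'); cv2.imwrite('pics/t9c.png',cv2.resize(im[110:190,260:410],None,fx=5.3,fy=5.3,interpolation=cv2.INTER_CUBIC))
```

```text
t 14.7 p [ 0.5171 -0.1499  0.125 ] bay [-0.1596 -0.0027] xhead 4.54 yhead -85.46 F [-0.2 -0.2 -0.1] g 0.6 q [-0.57  0.31  0.91  1.86 -0.28  1.1  -1.05]
```

View pics/s9c.png

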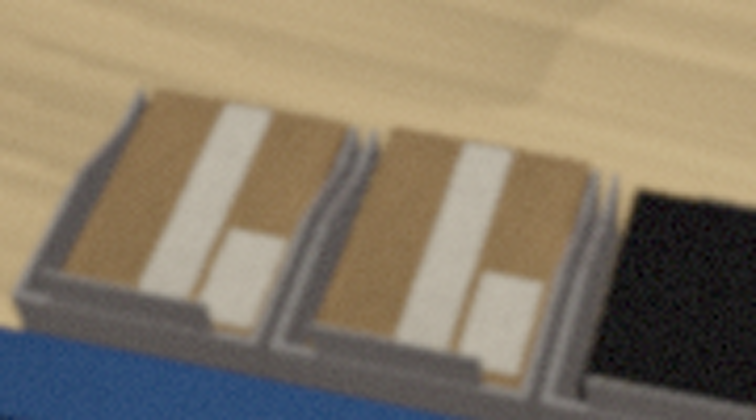

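View pics/t9c.png

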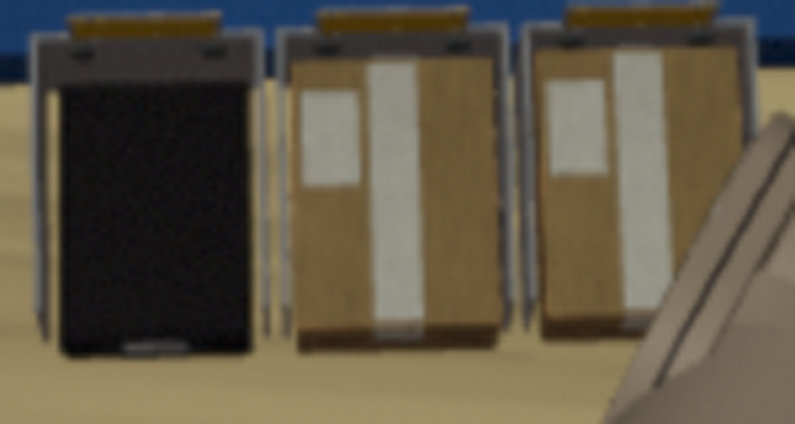

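View pics/t9.png

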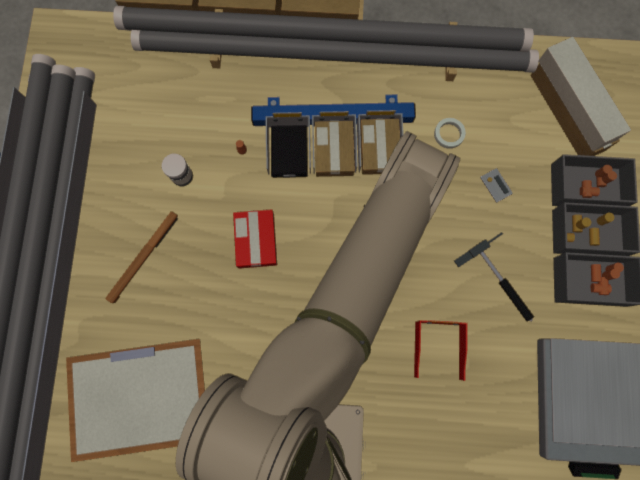

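The carton sits flush in its bay: top crop front edge at (543,338), against (300,350) for the stock carton, which is also home. The two match to within a pixel once the row's slant is allowed for. The bystanders are unmoved. Handing in.

```bash
python3 -c "
from h import *
st(); print(manip.hand_in())"
```

```text
t 14.8 p [ 0.5204 -0.1478  0.1244] bay [-0.1562 -0.0009] xhead 4.74 yhead -85.26 F [ 1.  -0.2 -0.7] g 0.6 q [-0.57  0.32  0.9   1.86 -0.28  1.1  -1.05]
the job is handed in; nothing more can be done
None
```

The carton is home in the empty right-hand bay, and I handed the job in at 14.8 s; `hand_in` gives no verdict. I pushed the brown carton sideways with two fingers until it was in line with the bay and square to it. Then I pushed it endways between the dividers until the tool stopped, with the force rising from 9 to 20 N against the back plate, and backed off.

**Last checks:**
- **Position:** the final pictures show the carton flat, straight and as deep as the stock carton next to it, to within about a pixel (roughly 2 mm). I did not run a separate pose fit on the final position.
- **Surroundings:** the stock, bystanders and red look-alikes looked unmoved. The gripper was clear of everything, with wrist force near zero.

**Disagreements:**
- **Calibration:** before the last push the two cameras differed by 2–4 mm on the carton and bay positions. Their bay angles differed by 0.016 rad, so I used values in between.
- **Carton outline:** the network's cut-out fitted the carton poorly, so I measured from its corners instead.

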